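# Turn the recipe leaf

### The arm

A 6-joint arm with a two-finger parallel gripper is mounted at the origin on the work surface; the furniture and walls round the work are solid. World frame = base frame: x ahead of the robot, y to its left, z up, the work surface at z = 0. Lengths are in m, angles in degrees, forces in N, time in s.
With the tool pointing down it reaches from about 0.3 to 0.825 m from the base axis. Payload 5.4 kg.
Tool frame: the origin (TCP) lies on the mounting face of the last link; the fingertips stand 190 mm ahead of it and the grasp point (between the pads) lies 171 mm ahead of it (r.pinch_z is the distance from the TCP to the grasp point, in m); z points along the fingers, x is the direction in which the jaws open and shut, and the axes are right-handed (so a half turn about z gives the same grasp; the last joint's range is limited). The gripper opens to 92 mm and grips with 3 to 60 N. Pads are 20 mm wide; open, the fingers measure 128 mm over their backs; the gripper's body (75 mm by 189 mm) begins 69 mm behind the grasp point.
Start: joints at [-83.543, 9.076, 91.501, -0, 79.423, -12.038], TCP at [0.182, -0.545, 0.405] pointing down, gripper open.
Joint ranges: [-166.64, 166.64], [-54.1, 131.32], [10.49, 154.53], [-73.88, 253.88], [9.74, 151.15], [-171.62, 171.62]. Speed limits (degrees/s): [147.25, 147.25, 180, 180, 180, 180].

### API

Orientations are given as [roll, pitch, yaw] about the fixed x, y, z axes, in that order (R = Rz(yaw) Ry(pitch) Rx(roll)).
In Python, from rig import telemetry, get_image, camera_model, r gives the robot as it stands. The module is installed in compiled form; this text tells all that it offers.
- The arm moves only by the tool arm_command, never from a script. Its argument "plan" is a list of rows, each a list of 6 numbers: the shift along the tool's x, y, z in m, then the turn, a rotation vector about the tool's x, y, z in degrees. In form: [[x, y, z, wx, wy, wz], ...]. A call has 1 to 10 rows; each row is the pose to reach, as a shift and turn from the pose measured when the call began, along the tool's axes at that moment; what a row does not reach only later rows make up. A row lasts 1/12 s, in which the tool goes at most 41.7 mm and 7.16 degrees, less where a joint would pass 70% of its speed; a pose out of reach is approached as far as the arm can. A call with a gripper value outside its range is refused whole. "claw" is the finger opening in m, from 0 to 0.0919, set as the call begins (left out, the last holds). The fingers move at their own pace and stop on an object; "force" is the grip in N (left out, the last holds). Time passes only in rows, so rows that repeat a pose let the fingers close. It gives the time, the measured TCP pose, the force and the opening at its end, in the units of the state.
- telemetry.get_obs(): the state, without advancing time (a new reading comes with each control period).
- get_image(name): name is "side" or "top"; returns the picture (400x640x3 uint8, red, green, blue); there is no depth.
- camera_model(name): a dict with "fovy" (degrees; the focal length in pixels is half the picture's height over the tangent of half this angle, whatever the lens; pixels are square), "cx", "cy" (the principal point, pixels), "R" (3x3) and "t" (3): a world point X has camera coordinates R X + t. Camera axes: x right, y down, z forward; pixel columns grow to the right and rows downward; lengths in m; the calibration is good to about 2 mm. A picture is of the moment at which its call begins. camera_model takes no time and is no camera call.
- r.finish_job(): hands the job in, once; it reports no verdict.
The state is a dict: "time": time; "qpos": joint angles; "dq": joint speeds; "joint_torque": joint torques, N m; "tcp_pos": TCP position; "tool_rot": TCP orientation; "contact_force": force on the tool from outside, world axes, zero at the start; "wrist_torque": the same for the moment, N m; "opening": opening from 0.0 (shut) to 1.0 (fully open).
Only numpy, scipy, OpenCV 4.12 (cv2) and the standard library are available. Lean on these libraries where they do the work, as an engineer would, in place of code of your own. Each camera call takes 0.05 s, during which the arm holds its last target.

### The job

Turn the leaf of the recipe stand over its spine, from the robot's right to its left, and press it down until it lies flat on the other half of the stand, then leave it. Do it with a fingertip or the outside of the fingers: do not pinch the leaf, do not fling or slam it, and do not lift or shove the stand. Leave the mill and the lemon that stand beside it where they are.

Things in the scene. Friction and masses are not known exactly. Their poses are not given: they have to be found in the camera images.
- stand: recipe stand, a loose, heavy (about 1.4 kg) wooden board 150 mm along its x, 210 mm along its y, its top 26 mm above the worktop, with two 41 mm high wooden bearings at the ends of the spine (x = +-68 mm). Origin under its centre, on the worktop; z up; its x runs along the spine, roughly away from the robot; its y points to the half on which the leaf must land (roughly the robot's left). The leaf starts over the -y half
- spine (a point): middle of the spine's axis, 32 mm above the stand's underside; axes as the stand's; the leaf turns about this x axis
- leaf (a joint): angle of the leaf in rad: 0 = flat on the starting half (stand's -y), pi/2 = upright, pi = flat on the landing half (stand's +y), where it meets a stop. It starts a little raised (0.2 to 0.5). The hinge is stiff (0.15 N m friction): the leaf stays at whatever angle it is left and must be pushed all the way, with 1 to 3 N at its tab
- tab_tip (a point): middle of the outer end of the leaf's thumb tab, 150 mm from the spine axis. The leaf is a rigid white plate, 6 mm thick, 116 mm along the spine, reaching from 12 to 122 mm from the axis; the tab, 40 mm wide, centred, reaches from there to 150 mm. Leaf and tab overhang the board, whose edge is 105 mm from the axis. The point's y axis points from the tab back to the spine, x along the spine, both turning with the leaf
- leaf_top: the 3 mm face of the leaf that looks up at the start (part of the leaf); origin on the spine axis
- leaf_under: the 3 mm face of the leaf that looks down at the start (part of the leaf); origin on the spine axis
- pepper_mill: small turned mill of pale, wooden-looking material, 29 mm across, 97 mm tall, standing near the leaf's starting side of the stand; origin under its centre
- lemon_a: lemon, about 71x53x51 mm, lying beyond the landing side of the stand; origin under its centre

How it is judged (in metres and radians):
At the end, for the whole second after the job is handed in: The leaf lies flat on the landing half (leaf angle above 3.04 rad, within 6 degrees of flat) and at rest; the stand stands flat within 30 mm of where it was (value of joint leaf above 3.04 rad and velocity of joint leaf below 0.05 rad/s and distance of stand from where it was at the start of the episode below 0.03 m and angle between stand's own z axis and vertical below 0.05 rad); the robot touches nothing.
It fails at once if the leaf is pinched (both faces pressed by the fingers with more than 8 N at once) (contact force between each of leaf_top, leaf_under and the fingers above 8 N).
It fails at once if the leaf is flung or slammed (faster than 6 rad/s) (velocity of joint leaf above 6 rad/s).
It fails at once if the stand is lifted, tipped or shoved (more than 30 mm or 0.1 rad) (distance of stand from where it was at the start of the episode above 0.03 m or angle between stand's own z axis and vertical above 0.1 rad).
It fails at once if the pepper mill or the lemon beside the stand is moved more than 30 mm (distance of any of pepper_mill, lemon_a from where it was at the start of the episode above 0.03 m).
It also fails if it takes over 42 s, if anything falls off the work surface, if the arm or the gripper's body presses on something with over 40 N, if the wrist force passes 120 N, or if a joint passes its speed limit or range.

## Working session

There is one attempt and no reset: what is moved stays moved. The work goes in short steps, Python scripts to look and compute and a tool call to move; the robot and the scene stay as the last step left them, time stands still between calls to the robot, and variables do not carry over. Pictures are saved under pics/ and viewed, and the job is handed in when it is done.

Besides the shell and the picture viewer there is one more tool, called after "Request:" in YAML: its name, and indented under it one key for each argument. arm_command: Moves the arm, as the interface text tells. Its arguments: {"type":"object","properties":{"plan":{"type":"array","items":{"type":"array","items":{"type":"number"}}},"claw":{"type":"number"},"force":{"type":"number"}},"required":["plan"]}

```bash
mkdir -p pics; python3 - <<'E'
from rig import telemetry,get_image,camera_model,r
import cv2
for n in("side","top"):
    cv2.imwrite(f"pics/{n}0.png",get_image(n)[:,:,::-1]); print(n,camera_model(n))
print(telemetry.get_obs(),r.pinch_z)
E
```

```text
side {'fovy': 49.91358886625224, 'cx': 317.12883991461933, 'cy': 206.21604686244083, 'R': array([[ 0.98388544, -0.17735644, -0.02267447],
       [-0.11118348, -0.50755646, -0.85441481],
       [ 0.14002739,  0.84316732, -0.51909652]]), 't': array([-0.43378461,  0.07908629,  0.85595026])}
top {'fovy': 50.864464107954184, 'cx': 313.77988892521927, 'cy': 194.7482433592911, 'R': array([[-0.0233832 , -0.9994395 ,  0.02395625],
       [-0.99872315,  0.02227966, -0.0453396 ],
       [ 0.04478045, -0.02498585, -0.99868434]]), 't': array([-0.01886705,  0.4205172 ,  0.86925794])}
{'time': 0.1, 'qpos': array([-8.35432917e+01,  9.10930860e+00,  9.15620140e+01, -4.69336959e-04,
        7.94223679e+01, -1.20383766e+01]), 'dq': array([ 0.1082139 , -0.14956496, -0.1379001 ,  0.04094986,  0.02503359,
        0.04829517]), 'joint_torque': array([-7.46312544e-04, -3.86504245e+01, -3.22961390e+01,  7.03071454e-02,
        3.39658919e-02, -3.90781202e-05]), 'tcp_pos': array([ 0.18235006, -0.54507033,  0.40384021]), 'tool_rot': array([-1.79980910e+02,  9.17262508e-02, -7.15048133e+01]), 'contact_force': array([-0.97355082,  0.09419514,  0.33569509]), 'wrist_torque': array([ 0.00310147, -0.0128935 ,  0.08838408]), 'opening': 0.9996024766183778} 0.1714
```

View pics/side0.png

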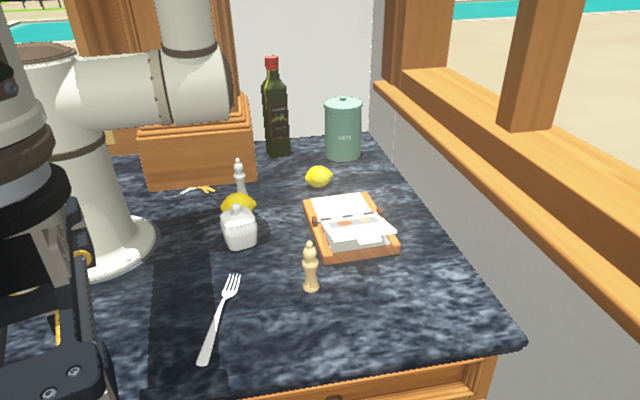

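View pics/top0.png

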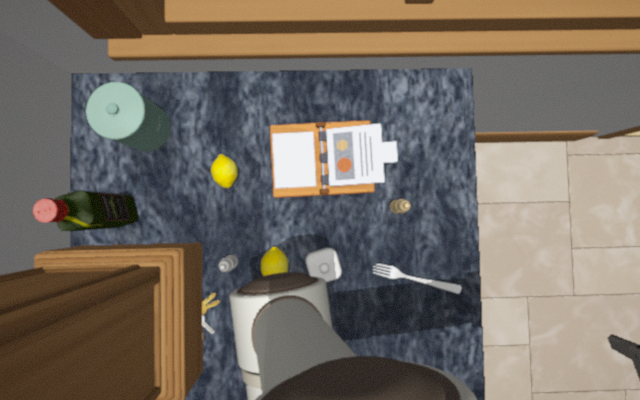

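The side view shows the stand around (350,225), with the mill in front at (311,270) and the lemon behind at (319,176). The top view shows the stand at (323,158), tab at (390,152), mill at (400,206) and lemon at (225,171). I'll enlarge both.

```bash
python3 - <<'E'
import cv2
a=cv2.imread("pics/side0.png")[160:310,270:430]; cv2.imwrite("pics/s0c.png",cv2.resize(a,None,fx=4.9,fy=4,interpolation=2)if 0 else cv2.resize(a,None,fx=4,fy=4,interpolation=2))
a=cv2.imread("pics/top0.png")[100:240,205:420]; cv2.imwrite("pics/t0c.png",cv2.resize(a,None,fx=3.7,fy=3.7,interpolation=2)if 0 else cv2.resize(a,(645,420),interpolation=2))
E
```

```text
(no output)
```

View pics/s0c.png

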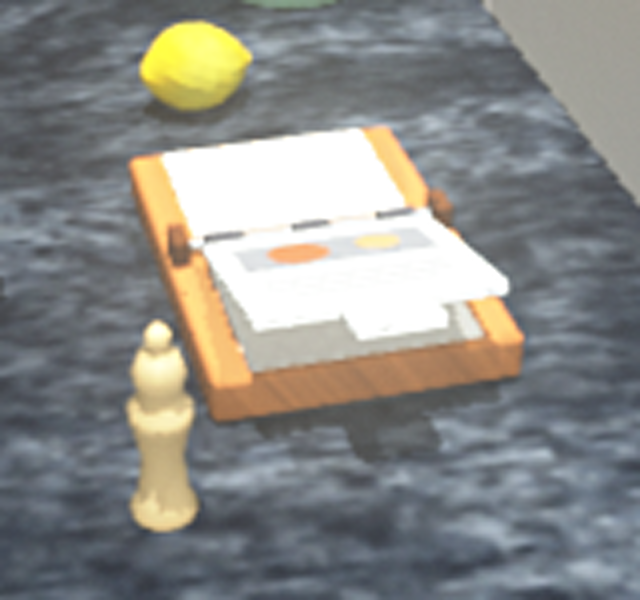

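View pics/t0c.png

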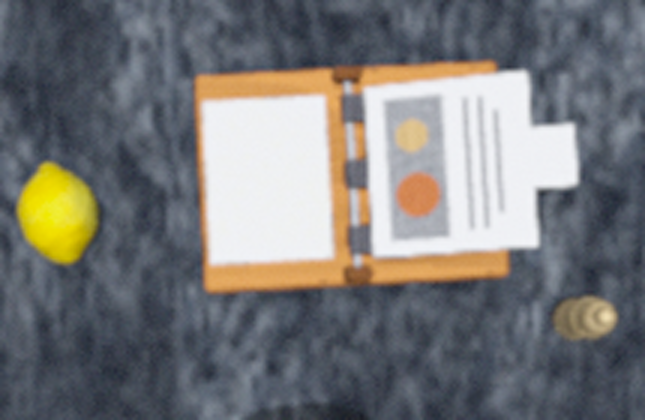

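```bash
cat > h.py <<'E'
import numpy as np, cv2
from rig import camera_model
def P(n):
    c=camera_model(n); f=200/np.tan(np.radians(c["fovy"]/2))
    return np.array([[f,0,c["cx"]],[0,f,c["cy"]],[0,0,1]])@np.c_[c["R"],c["t"]]
Ps,Pt=P("side"),P("top")
def tri(s,t):
    X=cv2.triangulatePoints(Ps,Pt,np.array(s,float).reshape(2,1),np.array(t,float).reshape(2,1))[:,0]; X=X[:3]/X[3]
    return X
def proj(Pm,X):
    x=Pm@np.r_[X,1]; return x[:2]/x[2]
def S(x,y): return (270+(x+.5)/4-.5,160+(y+.5)/4-.5)
def T(x,y): return (205+(x+.5)/3-.5,100+(y+.5)/3-.5)
E
python3 - <<'E'
from h import *
d={"nearL":((132,162),(207,292)),"farL":((385,127),(195,75)),"farR":((522,345),(496,62)),"nearR":((212,390),(508,275)),
"leaf far":((508,293),(529,70)),"leaf near":((255,330),(539,247)),"tab near":((358,337),(578,187)),"tab far":((446,325),(576,123)),
"bearN":((178,232),(357,275)),"bearF":((440,195),(348,74)),"milltip":((158,326),(606,317)),"millbase":((165,517),(566,320)),"lemon":((195,68),(58,213))}
for k,(s,t) in d.items():
    X=tri(S(*s),T(*t)); print(k,X.round(4),np.round(proj(Ps,X)-S(*s),1),np.round(proj(Pt,X)-T(*t),1))
E
```

```text
nearL [0.4177 0.0543 0.0216] [-0.4  0. ] [ 0.  -0.5]
farL [0.5655 0.0599 0.0229] [ 0.4 -0.1] [-0.1  0.5]
farR [ 0.5719 -0.1491  0.0205] [ 0.2 -0.1] [-0.   0.2]
nearR [ 0.4238 -0.1531  0.0209] [-0.  0.] [ 0. -0.]
leaf far [ 0.5568 -0.164   0.0622] [ 0.3 -0.1] [-0.1  0.3]
leaf near [ 0.4403 -0.1673  0.0618] [-0.3  0. ] [ 0.  -0.3]
tab near [ 0.4788 -0.1926  0.0702] [-0.5  0.1] [ 0.1 -0.5]
tab far [ 0.5192 -0.1922  0.0705] [ 0.5 -0.1] [-0.1  0.4]
bearN [ 0.4261 -0.048   0.039 ] [-0.5  0. ] [ 0.  -0.5]
bearF [ 0.5623 -0.0452  0.0409] [-0.4  0.1] [ 0.1 -0.4]
milltip [ 0.3929 -0.2018  0.0956] [-0.4  0. ] [ 0.  -0.4]
millbase [ 0.393  -0.1988 -0.0089] [-0.4  0. ] [ 0.  -0.4]
lemon [0.4727 0.1551 0.0228] [ 0.1 -0. ] [-0.   0.1]
```

```bash
cat >> h.py <<'E'
from scipy.spatial.transform import Rotation as Ro
from rig import telemetry
X0=0.505; SY,SZ=-0.047,0.032
def dn(a):
    a=np.radians(a); return np.array([np.sin(a),-np.cos(a)]),np.array([np.cos(a),np.sin(a)])
def tcpC(C,a,x=X0):            # corner C (y,z), tilt a -> TCP
    d,n=dn(a); p=np.array(C)-.01*n-.19*d; return np.r_[x,p]
def rows(wps):
    o=telemetry.get_obs(); R0=Ro.from_euler("xyz",o["tool_rot"],degrees=True); p0=o["tcp_pos"]
    for p,a in wps:
        R=Ro.from_euler("xyz",[180+a,0,0],degrees=True)
        print([round(float(v),3) for v in R0.inv().apply(p-p0)]+[round(float(v),1) for v in (R0.inv()*R).as_rotvec(degrees=True)])
def edge(th,r=.15):
    t=np.radians(th); return np.array([SY-r*np.cos(t)-.003*np.sin(t),SZ+r*np.sin(t)-.003*np.cos(t)])
def Cpath(th):
    a=np.interp(th,[60,120],[45,0])
    if th<45: return edge(th)+.03*dn(45)[0],45
    return edge(th,np.interp(th,[45,90,180],[.12,.12,.095])),a
def st():
    o=telemetry.get_obs(); d=Ro.from_euler("xyz",o["tool_rot"],degrees=True).as_matrix()[:,2]
    n=-Ro.from_euler("xyz",o["tool_rot"],degrees=True).as_matrix()[:,1]
    print("t",round(o["time"],2),"tcp",o["tcp_pos"].round(4),"rpy",o["tool_rot"].round(1),"tip",(o["tcp_pos"]+.19*d).round(4),"C",(o["tcp_pos"]+.19*d+.01*n).round(4),"F",o["contact_force"].round(1),"q",o["qpos"].round(0),"op",round(o["opening"],2))
E
python3 - <<'E'
from h import *
C=np.array([-.18,.045]); d=dn(45)[0]
for k in(.14,.0): print(tcpC(C-k*d,45))
rows([(tcpC(C-.14*d,45),45)])
E
```

```text
[ 0.505      -0.42041631  0.27127417]
[ 0.505      -0.32142136  0.17227922]
[-0.016, -0.345, 0.133, 38.8, -27.9, -67.6]
```

Request:
arm_command:
  plan:
    - [-0.002,-0.035,0.013,3.2,-2.3,-5.6]
    - [-0.003,-0.069,0.027,6.5,-4.6,-11.3]
    - [-0.005,-0.104,0.04,9.7,-7,-16.9]
    - [-0.006,-0.138,0.053,12.9,-9.3,-22.5]
    - [-0.008,-0.173,0.067,16.2,-11.6,-28.2]
    - [-0.01,-0.207,0.08,19.4,-13.9,-33.8]
    - [-0.011,-0.24,0.093,22.6,-16.3,-39.4]
    - [-0.013,-0.276,0.106,25.9,-18.6,-45]
    - [-0.014,-0.31,0.12,29,-21,-50.7]
    - [-0.016,-0.345,0.133,32,-23,-56]
  claw: 0
  force: 10

```text
time: 0.93
tcp_pos: [0.5056, -0.4194, 0.2696]
tool_rot: [-142.1, 4.0, -11.7]
contact_force: [-0.1, -0.7, 0.2]
opening: 0.296
```

```bash
python3 - <<'E'
from h import *
st()
C=np.array([-.18,.045]); d=dn(45)[0]
rows([(tcpC(C-.14*d,45),45)])
E
```

```text
t 0.93 tcp [ 0.5056 -0.4194  0.2696] rpy [-142.1    4.   -11.7] tip [ 0.5189 -0.3029  0.12  ] C [ 0.5209 -0.2953  0.1262] F [-0.1 -0.7  0.2] q [-55.  36.  75.  24.  98. -45.] op 0.3
[-0.001, -0.0, -0.002, 6.7, -4.7, -11.4]
```

Request:
arm_command:
  plan:
    - [-0.001,0,-0.002,3.3,-2.3,-5.7]
    - [-0.001,0,-0.002,6.7,-4.7,-11.4]
    - [-0.001,0,-0.002,6.7,-4.7,-11.4]
    - [-0.001,0,-0.002,6.7,-4.7,-11.4]

```text
time: 1.27
tcp_pos: [0.5045, -0.4205, 0.2703]
tool_rot: [-135.0, 0.1, -0.2]
contact_force: [0.5, -0.7, -0.1]
opening: 0.012
```

```bash
python3 - <<'E'
from h import *
from rig import get_image
st()
C=np.array([-.18,.045]); d=dn(45)[0]
rows([(tcpC(C-.0*d,45),45)])
cv2.imwrite("pics/s1.png",get_image("side")[:,:,::-1])
cv2.imwrite("pics/t1.png",get_image("top")[:,:,::-1])
E
```

```text
t 1.27 tcp [ 0.5045 -0.4205  0.2703] rpy [-1.35e+02  1.00e-01 -2.00e-01] tip [ 0.5046 -0.2862  0.136 ] C [ 0.5047 -0.2791  0.1431] F [ 0.5 -0.7 -0.1] q [-55.  39.  72.  25. 106. -56.] op 0.01
[0.0, -0.001, 0.139, 0.0, -0.0, -0.2]
```

View pics/s1.png

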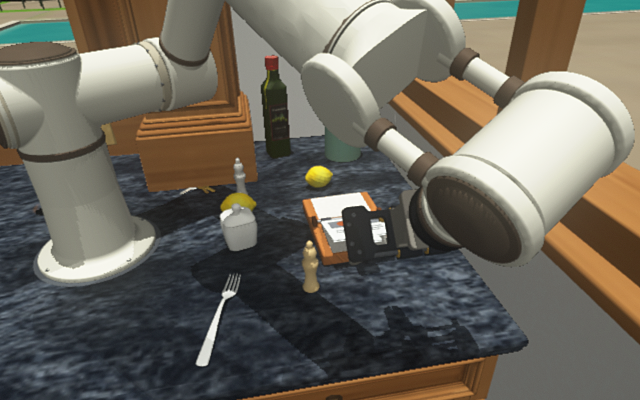

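View pics/t1.png

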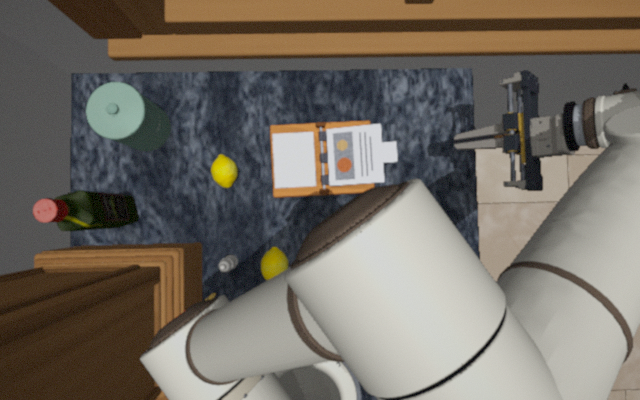

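The tool is tilted 45° with its closed fingers near (460,143) in the top view. They point at the tab at (390,152), and everything else is clear. Next I advance along the tool.

Request:
arm_command:
  plan:
    - [0,0,0.02,0,0,0]
    - [0,0,0.04,0,0,0]
    - [0,0,0.06,0,0,0]
    - [0,0,0.08,0,0,0]
    - [0,0,0.1,0,0,0]
    - [0,0,0.115,0,0,0]
    - [0,0,0.125,0,0,0]
    - [0,0,0.134,0,0,0]
    - [0,-0.001,0.139,0,0,0]
    - [0,-0.001,0.139,0,0,0]

```text
time: 2.2
tcp_pos: [0.5043, -0.3213, 0.1735]
tool_rot: [-135.0, 0.1, -0.2]
contact_force: [0.0, -0.3, -0.4]
opening: 0.007
```

```bash
python3 - <<'E'
from h import *
from rig import get_image
st()
cv2.imwrite("pics/s2.png",cv2.resize(get_image("side")[160:310,270:430,::-1],None,fx=4,fy=4))
cv2.imwrite("pics/t2.png",cv2.resize(get_image("top")[60:240,205:520,::-1],None,fx=2.5,fy=2.5))
rows([(tcpC(*Cpath(th)),Cpath(th)[1]) for th in range(15,66,5)])
E
```

```text
t 2.2 tcp [ 0.5043 -0.3213  0.1735] rpy [-1.35e+02  1.00e-01 -2.00e-01] tip [ 0.5045 -0.1871  0.039 ] C [ 0.5045 -0.18    0.0461] F [ 0.  -0.3 -0.4] q [-50.  39.  86.  27.  93. -58.] op 0.01
[0.0, -0.006, 0.007, 0.1, -0.1, -0.2]
[0.0, -0.018, 0.001, 0.1, -0.1, -0.2]
[0.0, -0.03, -0.005, 0.1, -0.1, -0.2]
[0.0, -0.042, -0.009, 0.1, -0.1, -0.2]
[0.0, -0.055, -0.012, 0.1, -0.1, -0.2]
[0.0, -0.068, -0.014, 0.1, -0.1, -0.2]
[0.0, -0.081, -0.015, 0.1, -0.1, -0.2]
[0.0, -0.091, -0.015, 0.1, -0.1, -0.2]
[0.0, -0.102, -0.014, 0.1, -0.1, -0.2]
[0.0, -0.112, -0.012, 0.1, -0.1, -0.2]
[0.0, -0.135, -0.009, -3.6, -0.1, -0.2]
```

View pics/s2.png

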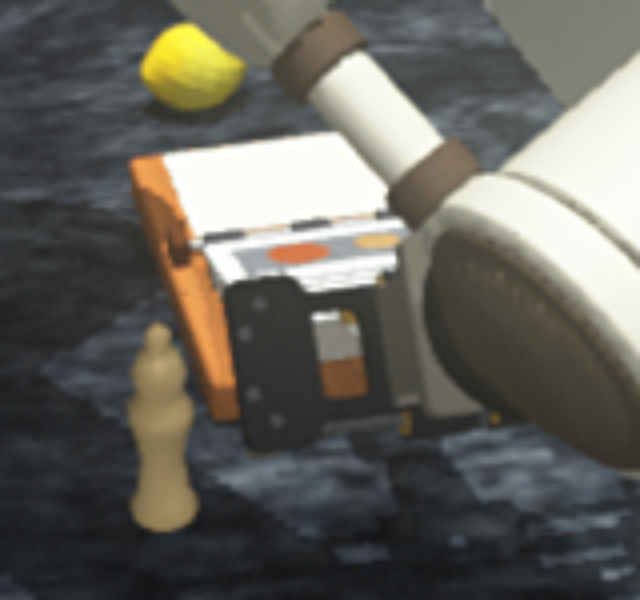

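View pics/t2.png

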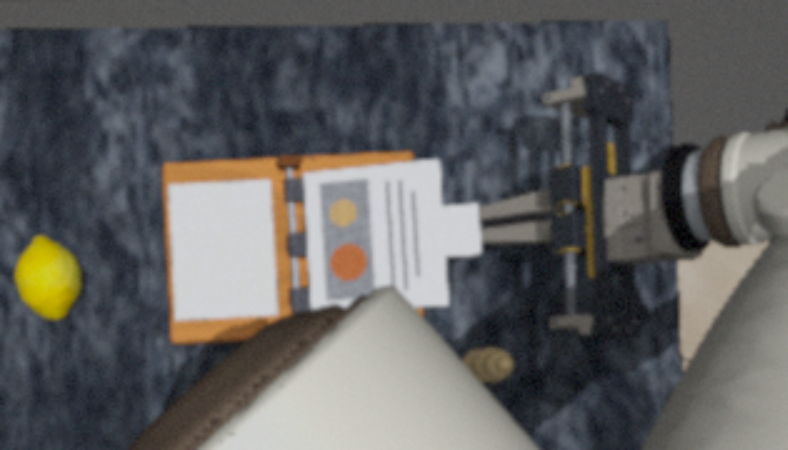

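The top crop shows the fingers passing under the tab at about (480,225). The mill at (490,365) and the gripper body are clear of each other. Now I push up to about 45°.

Request:
arm_command:
  plan:
    - [0,-0.006,0.006,0,0,0]
    - [0,-0.012,0.004,0,0,0]
    - [0,-0.018,0.001,0,0,0]
    - [0,-0.024,-0.002,0,0,0]
    - [0,-0.03,-0.005,0,0,0]
    - [0,-0.036,-0.007,0,0,0]
    - [0,-0.042,-0.009,0,0,0]
    - [0,-0.055,-0.012,0,0,0]
    - [0,-0.068,-0.014,0,0,0]
    - [0,-0.081,-0.015,0,0,0]

```text
time: 3.13
tcp_pos: [0.5047, -0.2752, 0.243]
tool_rot: [-135.1, 0.0, -0.2]
contact_force: [-0.7, -0.6, -1.1]
opening: 0.005
```

```bash
python3 - <<'E'
from h import *
from rig import get_image
st()
cv2.imwrite("pics/s3.png",cv2.resize(get_image("side")[160:310,270:430,::-1],None,fx=4,fy=4))
cv2.imwrite("pics/t3.png",cv2.resize(get_image("top")[60:240,205:520,::-1],None,fx=2.5,fy=2.5))
rows([(tcpC(*Cpath(th)),Cpath(th)[1]) for th in range(45,101,5)])
E
```

```text
t 3.13 tcp [ 0.5047 -0.2752  0.243 ] rpy [-135.1    0.    -0.2] tip [ 0.5051 -0.1411  0.1083] C [ 0.5051 -0.1341  0.1154] F [-0.7 -0.6 -1.1] q [-47.  29.  91.  29.  95. -54.] op 0.01
[-0.0, 0.002, 0.001, 0.2, -0.2, -0.0]
[-0.0, -0.009, 0.001, 0.2, -0.2, -0.0]
[-0.0, -0.019, 0.002, 0.2, -0.2, -0.0]
[-0.0, -0.029, 0.004, 0.2, -0.2, -0.0]
[-0.0, -0.052, 0.007, -3.6, -0.2, -0.0]
[-0.0, -0.074, 0.011, -7.3, -0.2, -0.0]
[-0.0, -0.096, 0.017, -11.1, -0.2, -0.0]
[-0.0, -0.117, 0.024, -14.8, -0.2, -0.0]
[-0.0, -0.138, 0.034, -18.6, -0.2, -0.0]
[-0.0, -0.158, 0.044, -22.3, -0.2, -0.1]
[-0.001, -0.175, 0.057, -26.1, -0.2, -0.1]
[-0.001, -0.192, 0.071, -29.8, -0.2, -0.1]
```

View pics/s3.png

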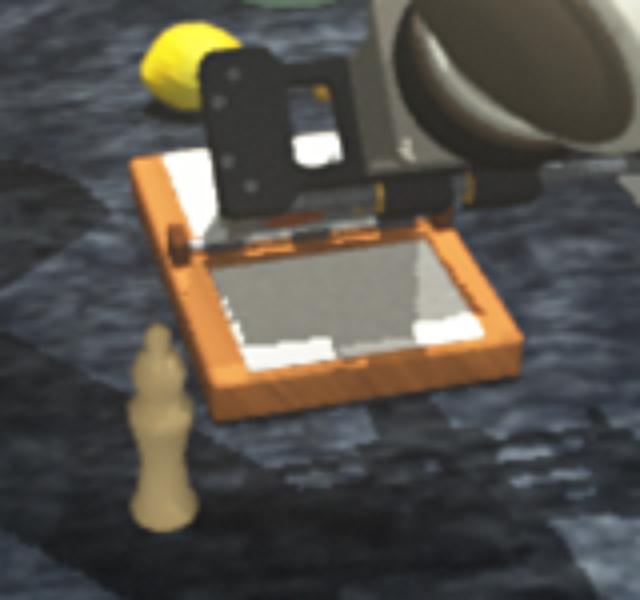

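View pics/t3.png

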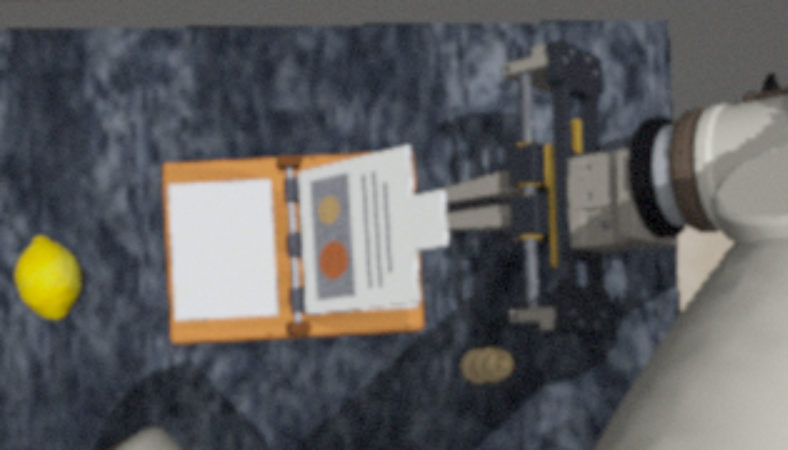

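The leaf is up at about 45° and the stand's corners (170,340) and (425,330) are where they were. I carry on through vertical.

Request:
arm_command:
  plan:
    - [0,-0.009,0.001,0,0,0]
    - [0,-0.019,0.002,0,0,0]
    - [0,-0.029,0.004,0,0,0]
    - [0,-0.041,0.005,-1.8,0,0]
    - [0,-0.052,0.007,-3.6,0,0]
    - [0,-0.063,0.009,-5.4,0,0]
    - [0,-0.074,0.011,-7.3,0,0]
    - [0,-0.085,0.014,-9.2,0,0]
    - [0,-0.096,0.017,-11.1,0,0]
    - [0,-0.107,0.02,-13,0,0]

```text
time: 4.07
tcp_pos: [0.5052, -0.1837, 0.3055]
tool_rot: [-148.3, -0.1, -0.1]
contact_force: [-0.2, -1.0, -1.7]
opening: 0.007
```

```bash
python3 - <<'E'
from h import *
st()
rows([(tcpC(*Cpath(th)),Cpath(th)[1]) for th in np.arange(77.5,103,2.5)])
E
```

```text
t 4.07 tcp [ 0.5052 -0.1837  0.3055] rpy [-1.483e+02 -1.000e-01 -1.000e-01] tip [ 0.5056 -0.0838  0.1439] C [ 0.5056 -0.0753  0.1492] F [-0.2 -1.  -1.7] q [-39.  14.  99.  24.  87. -45.] op 0.01
[-0.0, 0.001, 0.0, 0.1, -0.1, -0.1]
[-0.0, -0.01, 0.002, -1.7, -0.1, -0.1]
[-0.0, -0.021, 0.004, -3.6, -0.1, -0.1]
[-0.0, -0.032, 0.006, -5.5, -0.1, -0.1]
[-0.0, -0.043, 0.009, -7.4, -0.1, -0.1]
[-0.0, -0.054, 0.012, -9.2, -0.1, -0.1]
[-0.0, -0.064, 0.016, -11.1, -0.1, -0.1]
[-0.0, -0.074, 0.02, -13.0, -0.1, -0.1]
[-0.0, -0.084, 0.025, -14.9, -0.1, -0.1]
[-0.0, -0.093, 0.03, -16.7, -0.1, -0.1]
[-0.0, -0.103, 0.036, -18.6, -0.1, -0.1]
```

Request:
arm_command:
  plan:
    - [0,-0.01,0.002,-1.7,0,0]
    - [0,-0.021,0.004,-3.6,0,0]
    - [0,-0.032,0.006,-5.5,0,0]
    - [0,-0.043,0.009,-7.4,0,0]
    - [0,-0.054,0.012,-9.2,0,0]
    - [0,-0.064,0.016,-11.1,0,0]
    - [0,-0.074,0.02,-13,0,0]
    - [0,-0.084,0.025,-14.9,0,0]
    - [0,-0.093,0.03,-16.7,0,0]
    - [0,-0.103,0.036,-18.6,0,0]

```text
time: 4.9
tcp_pos: [0.5054, -0.0762, 0.3297]
tool_rot: [-167.0, -0.2, -0.1]
contact_force: [-1.1, -1.1, 2.2]
opening: 0.006
```

```bash
python3 - <<'E'
from h import *
from rig import get_image
st()
cv2.imwrite("pics/s4.png",cv2.resize(get_image("side")[110:310,250:450,::-1],None,fx=3,fy=3))
cv2.imwrite("pics/t4.png",cv2.resize(get_image("top")[60:240,205:520,::-1],None,fx=2.5,fy=2.5))
rows([(tcpC(*Cpath(th)),Cpath(th)[1]) for th in np.arange(102.5,128,2.5)])
E
```

```text
t 4.9 tcp [ 0.5054 -0.0762  0.3297] rpy [-1.67e+02 -2.00e-01 -1.00e-01] tip [ 0.506  -0.0334  0.1445] C [ 0.506  -0.0237  0.1468] F [-1.1 -1.1  2.2] q [-25.   5. 106.  12.  76. -29.] op 0.01
[-0.0, 0.002, -0.0, 0.0, -0.1, 0.0]
[-0.0, -0.008, 0.002, -1.9, -0.1, 0.0]
[-0.0, -0.018, 0.005, -3.7, -0.1, 0.0]
[-0.0, -0.029, 0.008, -5.6, -0.1, 0.0]
[-0.0, -0.039, 0.012, -7.5, -0.1, 0.0]
[-0.0, -0.048, 0.016, -9.4, -0.1, 0.0]
[-0.0, -0.058, 0.02, -11.2, -0.1, 0.0]
[-0.0, -0.067, 0.025, -13.1, -0.1, 0.0]
[-0.0, -0.071, 0.029, -13.1, -0.1, 0.0]
[-0.0, -0.073, 0.033, -13.1, -0.1, 0.0]
[-0.0, -0.076, 0.037, -13.1, -0.1, 0.0]
```

View pics/s4.png

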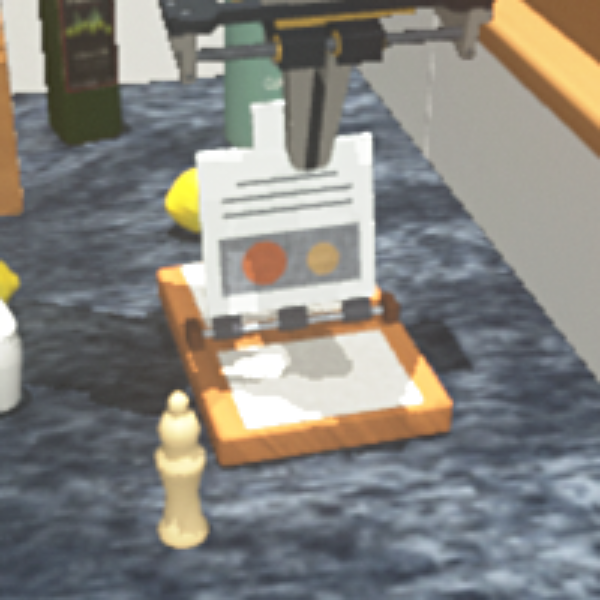

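View pics/t4.png

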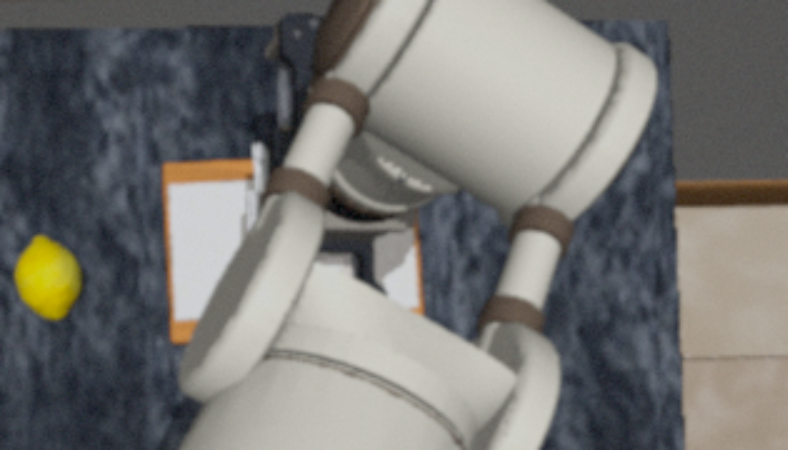

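The leaf is just past vertical, with the fingers at (310,150) in the side crop, on its rear face. The mill and stand have not moved. Continue.

Request:
arm_command:
  plan:
    - [0,-0.008,0.002,-1.9,0,0]
    - [0,-0.018,0.005,-3.7,0,0]
    - [0,-0.029,0.008,-5.6,0,0]
    - [0,-0.039,0.012,-7.5,0,0]
    - [0,-0.048,0.016,-9.4,0,0]
    - [0,-0.058,0.02,-11.2,0,0]
    - [0,-0.067,0.025,-13.1,0,0]
    - [0,-0.071,0.029,-13.1,0,0]
    - [0,-0.073,0.033,-13.1,0,0]
    - [0,-0.076,0.037,-13.1,0,0]

```text
time: 5.83
tcp_pos: [0.5053, 0.0071, 0.3104]
tool_rot: [-179.9, -0.1, -0.0]
contact_force: [-0.1, -0.3, 1.9]
opening: 0.003
```

```bash
python3 - <<'E'
from h import *
from rig import get_image
st()
cv2.imwrite("pics/s5.png",cv2.resize(get_image("side")[110:310,250:450,::-1],None,fx=3,fy=3))
rows([(tcpC(*Cpath(th)),Cpath(th)[1]) for th in np.arange(127.5,181,3.5)])
E
```

```text
t 5.83 tcp [0.5053 0.0071 0.3104] rpy [-1.799e+02 -1.000e-01 -0.000e+00] tip [0.5058 0.0074 0.1204] C [0.5058 0.0174 0.1204] F [-0.1 -0.3  1.9] q [-13.   4. 108.   0.  68. -13.] op 0.0
[-0.0, 0.0, -0.001, -0.1, -0.1, -0.0]
[-0.0, -0.004, 0.004, -0.1, -0.1, -0.0]
[-0.0, -0.009, 0.009, -0.1, -0.1, -0.0]
[-0.0, -0.013, 0.014, -0.1, -0.1, -0.0]
[-0.0, -0.016, 0.02, -0.1, -0.1, -0.0]
[-0.0, -0.019, 0.025, -0.1, -0.1, -0.0]
[-0.0, -0.022, 0.031, -0.1, -0.1, -0.0]
[-0.0, -0.025, 0.037, -0.1, -0.1, -0.0]
[-0.0, -0.027, 0.043, -0.1, -0.1, -0.0]
[-0.0, -0.028, 0.049, -0.1, -0.1, -0.0]
[-0.0, -0.03, 0.055, -0.1, -0.1, -0.0]
[-0.0, -0.031, 0.061, -0.1, -0.1, -0.0]
[-0.0, -0.031, 0.067, -0.1, -0.1, -0.0]
[-0.0, -0.031, 0.073, -0.1, -0.1, -0.0]
[-0.0, -0.031, 0.079, -0.1, -0.1, -0.0]
[-0.0, -0.03, 0.085, -0.1, -0.1, -0.0]
```

View pics/s5.png

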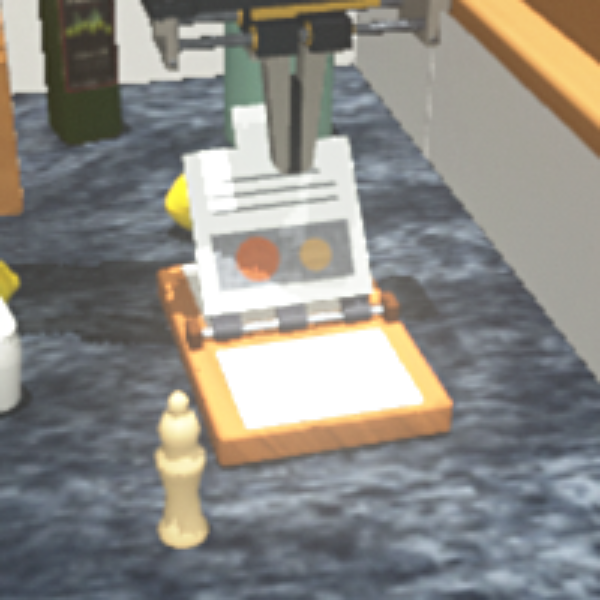

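The leaf is at about 125° and following the fingertip. Next I push down.

Request:
arm_command:
  plan:
    - [0,-0.006,0.006,0,0,0]
    - [0,-0.012,0.013,0,0,0]
    - [0,-0.016,0.02,0,0,0]
    - [0,-0.02,0.026,0,0,0]
    - [0,-0.023,0.033,0,0,0]
    - [0,-0.026,0.04,0,0,0]
    - [0,-0.028,0.047,0,0,0]
    - [0,-0.03,0.054,0,0,0]
    - [0,-0.031,0.061,0,0,0]
    - [0,-0.031,0.068,0,0,0]

```text
time: 6.72
tcp_pos: [0.5051, 0.0389, 0.2409]
tool_rot: [-179.9, -0.1, 0.0]
contact_force: [0.3, 0.2, 1.3]
opening: 0.004
```

Request:
arm_command:
  plan:
    - [0,0,0.005,0,0,0]
    - [0,0,0.009,0,0,0]
    - [0,0,0.013,0,0,0]
    - [0,0,0.016,0,0,0]
    - [0,0,0.018,0,0,0]

```text
time: 7.13
tcp_pos: [0.5055, 0.0389, 0.2249]
tool_rot: [-179.9, 0.0, 0.0]
contact_force: [-13.2, 2.3, 34.4]
opening: 0.007
```

```bash
python3 - <<'E'
from h import *
from rig import get_image
st()
cv2.imwrite("pics/s6.png",cv2.resize(get_image("side")[110:310,250:450,::-1],None,fx=3,fy=3))
E
```

```text
t 7.13 tcp [0.5055 0.0389 0.2249] rpy [-179.9    0.     0. ] tip [0.5054 0.0393 0.0349] C [0.5054 0.0493 0.0349] F [-13.2   2.3  34.4] q [ -9.  12. 110.   0.  58.  -9.] op 0.01
```

View pics/s6.png

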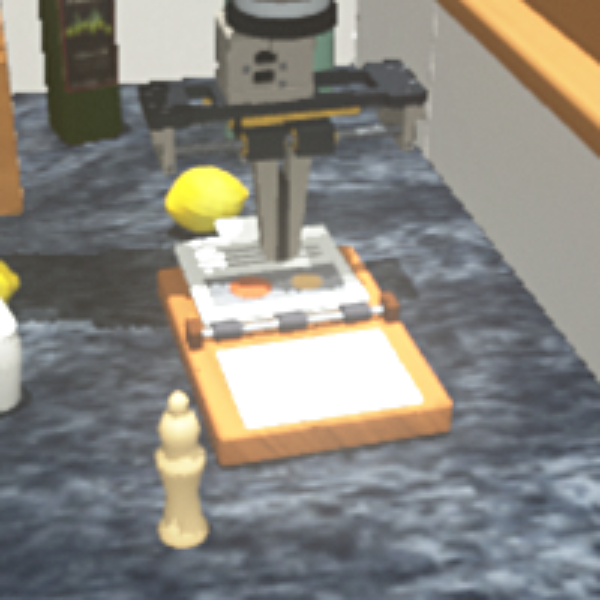

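Force rose to 34 N with the tip at z ≈ 0.035, so the leaf is on its stop. I back straight off.

Request:
arm_command:
  plan:
    - [0,0,-0.006,0,0,0]
    - [0,0,-0.02,0,0,0]
    - [0,-0.003,-0.05,0,0,0]
    - [0,0,-0.09,0,0,0]
    - [0,0.02,-0.12,0,0,0]
    - [0,0.05,-0.15,0,0,0]
    - [0,0.09,-0.17,0,0,0]
    - [0,0.13,-0.18,0,0,0]
    - [0,0.17,-0.18,0,0,0]
    - [0,0.2,-0.18,0,0,0]

```text
time: 8.02
tcp_pos: [0.5055, -0.1644, 0.4063]
tool_rot: [179.9, -0.1, -0.0]
contact_force: [0.8, -0.1, -1.1]
opening: 0.002
```

Request:
arm_command:
  plan:
    - [0,0.04,0,0,0,0]
    - [0,0.08,0,0,0,0]
    - [0,0.12,0,0,0,0]
    - [0,0.16,0,0,0,0]
    - [0,0.2,0,0,0,0]
    - [0,0.2,0,0,0,0]
    - [0,0.2,0,0,0,0]

```text
time: 8.6
tcp_pos: [0.5047, -0.3664, 0.4057]
tool_rot: [180.0, -0.1, -0.2]
contact_force: [1.0, 0.7, 0.1]
opening: 0.004
```

```bash
python3 - <<'E'
from h import *
from rig import get_image
st()
cv2.imwrite("pics/s7.png",get_image("side")[:,:,::-1]);cv2.imwrite("pics/t7.png",get_image("top")[:,:,::-1])
a=cv2.imread("pics/s7.png")[160:310,270:430]; cv2.imwrite("pics/s7c.png",cv2.resize(a,None,fx=4,fy=4,interpolation=2))
a=cv2.imread("pics/t7.png")[100:240,205:420]; cv2.imwrite("pics/t7c.png",cv2.resize(a,(645,420),interpolation=2))
E
```

```text
t 8.6 tcp [ 0.5047 -0.3664  0.4057] rpy [ 1.8e+02 -1.0e-01 -2.0e-01] tip [ 0.5049 -0.3664  0.2157] C [ 0.505  -0.3564  0.2157] F [1.  0.7 0.1] q [-47.  16.  83.   0.  81. -47.] op 0.0
```

View pics/s7c.png

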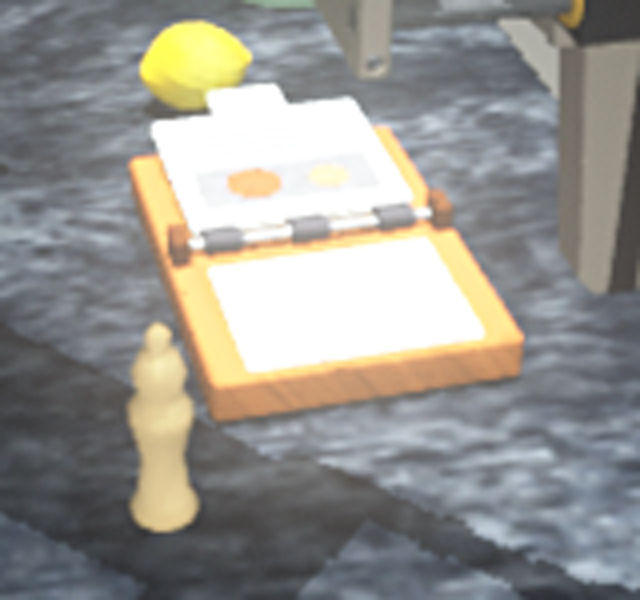

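View pics/t7c.png

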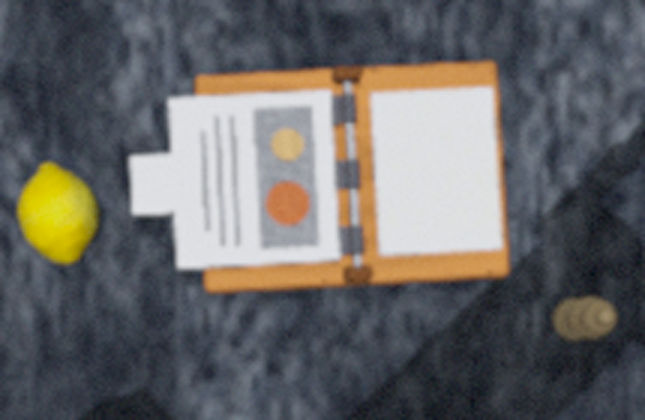

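Nothing else has moved between views. I check the leaf's height by triangulating its corners.

```bash
python3 - <<'E'
from h import *
d={"leaf far":((352,98),(168,98)),"leaf near":((153,125),(177,270)),"tab near":((208,92),(133,216)),"tab far":((278,86),(129,155)),"bearN":((178,232),(357,275)),"bearF":((440,195),(348,74)),"nearL":((132,162),(207,292))}
for k,(s,t) in d.items():
    X=tri(S(*s),T(*t)); print(k,X.round(4))
for th in (180,175,170,165):
    t=np.radians(th)
    print(th,[ (np.round((proj(Ps,[x,SY-r_*np.cos(t),SZ+r_*np.sin(t)+.003])-[270,160])*4),np.round((proj(Pt,[x,SY-r_*np.cos(t),SZ+r_*np.sin(t)+.003])-[205,100])*3)) for x,r_ in((.551,.122),(.474,.15))])
E
```

```text
leaf far [0.5491 0.0774 0.034 ]
leaf near [0.4327 0.0735 0.0326]
tab near [0.4697 0.1024 0.0341]
tab far [0.5115 0.1047 0.0319]
bearN [ 0.4261 -0.048   0.039 ]
bearF [ 0.5623 -0.0452  0.0409]
nearL [0.4177 0.0543 0.0216]
180 [(array([354.,  97.]), array([170.,  93.])), (array([212.,  88.]), array([131., 207.]))]
175 [(array([355.,  81.]), array([170.,  90.])), (array([212.,  68.]), array([129., 205.]))]
170 [(array([356.,  65.]), array([170.,  87.])), (array([212.,  49.]), array([129., 203.]))]
165 [(array([358.,  50.]), array([172.,  84.])), (array([213.,  31.]), array([131., 201.]))]
```

The leaf's outer edge measures z ≈ 0.033 at both the leaf and tab corners, which matches 180° and is well clear of 175°. It is flat, so I hand in.

```bash
python3 -c "
from rig import r; print(r.finish_job())"
```

```text
the job is handed in; nothing more can be done
None
```

I turned the leaf over its spine and pressed it flat on the landing half. I then withdrew the arm and handed the job in at about 8.7 s. I used the closed fingers tilted 45° under the tab, followed the leaf past upright, and pressed it down with the fingertips.

- **Leaf:** its corners and tab triangulate to z ≈ 0.032–0.034 m, and their pixels match the 180° prediction to within a few enlarged pixels. At 175° they would sit about 16–20 enlarged pixels higher in the side view.
- **Stand, mill and lemon:** all three sit at the same pixels as at the start.
- **Forces:** the push stayed around 1–3 N at each reading. The final press against the stop read 34 N vertical (about 37 N in all, with 13 N sideways), which is firmer than it needed to be. The force reads about zero after withdrawal.
- **Disagreement:** board heights triangulated 3–5 mm below the stated 26 mm, so I took the heights for the motion from the text.

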